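Show a stone in the amber viewing box

ROBOT

A 6-joint arm with a two-finger parallel gripper is mounted at the origin on the work surface. World frame = base frame: x ahead of the robot, y to its left, z up, the work surface at z = 0. Lengths are in m, angles in rad, forces in N, time in s.
With the tool pointing down it reaches from about 0.325 to 0.9 m from the base axis. Payload 6.1 kg.
Tool frame: the origin (TCP) lies midway between the tips of the shut fingers; the grasp point (between the pads) lies 19 mm behind it; z points along the fingers, y is the direction in which the jaws open and shut (so a half turn about z gives the same grasp; the last joint's range is limited). The gripper opens to 87 mm and grips with 3 to 60 N. Pads are 19 mm wide; open, the fingers measure 117 mm over their backs; the gripper's body (75 mm by 190 mm) begins 51 mm behind the grasp point.
Start: joints at [-1.255, 0.22, 1.526, -0, 1.395, -0.126], TCP at [0.267, -0.565, 0.223] pointing down, gripper open.
Joint ranges: [-2.98, 2.98], [-0.91, 2.08], [0.09, 2.57], [-1.24, 4.39], [0.2, 2.65], [-2.68, 2.68]. Speed limits (rad/s): [2.57, 2.57, 3.01, 3.14, 3.14, 3.14].

INTERFACE

Orientations are given as a unit quaternion [w, x, y, z].
In Python, from plant import arm, vision gives the robot as it stands.
- The arm moves only by the tool servo_tool, never from a script. Its argument "series" is a list of rows, each a list of 7 numbers: the shift along the world's x, y, z normalised to -1 to 1, where 1 is 0.5 m, then the turn, a rotation vector about the world's x, y, z normalised to -1 to 1, where 1 is 90 degrees, then the opening, from -1 (shut) to 1 (fully open). A call has 1 to 20 rows; each row is the pose to reach, as a shift and turn from the pose commanded when the call began; what a row does not reach only later rows make up. A row lasts 1/10 s, in which the tool goes at most 50 mm and 8.59 degrees, less where a joint would pass 70% of its speed; a pose out of reach is approached as far as the arm can. A call with a number of a shift or a turn outside -1 to 1 is refused whole. A call with a gripper value outside its range is refused whole. The fingers move at their own pace and stop on an object; "grip_force" is the grip in N (left out, the last holds). Time passes only in rows, so rows that repeat a pose let the fingers close. It gives the time, the measured TCP pose, the force and the opening at its end, in the units of the state.
- arm.get_obs(): the state, without advancing time (a new reading comes with each control period).
- vision.camera(name): name is "scene" or "top" or "wrist"; returns the picture (480x640x3 uint8, red, green, blue); there is no depth.
- vision.camera_info(name): a dict with "K" (3x3 intrinsics, pixels), "view" (4x4, takes a point from world to camera coordinates). Camera axes: x right, y down, z forward; pixel columns grow to the right and rows downward; lengths in m; the calibration is good to about 2 mm. A picture is of the moment at which its call begins: read the wrist's pose just before it. camera_info takes no time and is no camera call; for the wrist camera it gives the pose at the moment of the call.
- arm.job_done(): hands the job in, once; it reports no verdict.
The state is a dict: "clock": time; "qpos": joint angles; "joint_vel": joint speeds; "joint_torque": joint torques, N m; "ee_pos": TCP position; "tool_rot": TCP orientation; "contact_force": force on the tool from outside, world axes, zero at the start; "moment": the same for the moment, N m; "width": finger opening in m.
Only numpy, scipy, OpenCV 4.12 (cv2) and the standard library are available. Lean on these libraries where they do the work, as an engineer would, in place of code of your own. Each camera call takes 0.05 s, during which the arm holds its last target. There are 200 camera calls.

TASK

Press both lamp caps on top of the amber viewing box down until they are fully home on their collars, and only then take the upright handle of the spring-return sample slide and pull it straight out until the slide's pointer fin stands in line with the mark fin on the rail beside it, so the stone sits under the window. Keep it there: the program finishes while the gripper is still holding the handle at the mark, for the slide springs back if it is let go. Leave the mark where it is set, and the bottle, tub, loupe and loose stone where they stand.

Things in the scene. Friction and masses are not known exactly. Their poses are not given: they have to be found in the camera images.
- viewer: Amber viewing box, fixed. Origin: underside, centre of the housing; x points to the rear (away from the handle), y left, z up. Base plate 150 mm wide, 12 thick, x -190 to +65. Grey housing x -60 to +60, y -70 to +70, top at z 80; clear window in its top near the front, two collars (52 mm wide, rim z 88) behind it. The slide comes out of the front (-x); an index rail lies at y +55 in front.
- cap_left (a joint): Travel of the left (+y) lamp cap in m, straight down along the box's z: grows as it is pressed, 0.010 = fully home on its collar. Starts 5.5 to 10 mm short of home. Moves stiffly (about 6 N, more when pressed fast: damping 30 N per m/s), stays where it is left, does not spring up.
- cap_right (a joint): The same for the right (-y) lamp cap.
- cap_left_top (a point): Centre of the flat top of the left lamp cap: black knurled round cap 44 mm across, 26 mm tall, at x +23, y +42 mm in the box's frame. Top at z 114 mm when home, up to 124 mm before.
- cap_right_top (a point): Centre of the flat top of the right lamp cap, at x +23, y -42 mm in the box's frame; otherwise the same.
- slide (a joint): How far the sample slide is pulled out, in m, along the box's -x: 0 = sprung fully in (start), 0.070 = end stop. A spring pulls it back with 4 N at 0, 90 N/m more as it comes out (about 8.5 N at 50 mm).
- handle: The moving sample slide with its handle: a flat steel tongue 50 mm wide, 8 thick (z 20 to 28 mm) out of the housing front, and standing on it an upright black handle plate 12 mm thick (x), 30 wide (y), 72 tall (z 28 to 100), centred 55 mm in front of the housing face when in, free all round. Origin: tongue underside, 115 mm behind (+x of) the handle; axes as the box's.
- handle_top (a point): Centre of the handle's top edge, 100 mm above the table; at x -115, y 0 mm in the box's frame with the slide in; moves with the slide.
- pointer (a point): Top of the pointer fin: a steel fin 4 mm thick (along x), at the left edge of the slide's tongue, top at z 46 mm; at x -90, y +42 mm in the box's frame with the slide in; moves with the slide (25 mm behind the handle's centre).
- mark_tip (a point): Top of the mark fin: brass, 4 mm thick (along x), on a small rider that can be knocked along the index rail; top at z 48 mm, y +55 in the box's frame, axes as the box's. Set beforehand 24 to 52 mm in front of (-x) where the pointer starts. The slide is at the mark when pointer and mark have the same x in the box's frame.
- bottle: Blue spray bottle with white head, 82 mm across, 209 mm tall, upright; bystander. Origin: centre of its underside.
- tub: Open translucent plastic tub 110 x 85 x 50 mm with amber chips; bystander. Origin: centre of its underside.
- loupe: Black eye loupe, 42 mm across, 30 mm tall; bystander. Origin: centre of its underside.
- stone: Loose amber stone about 45 x 32 x 27 mm; bystander. Origin: centre of its underside.

How it is judged:
By the outcome, as a careful person would: the job done as asked, in the order asked, and still so for the second after the job is handed in, while the arm keeps its last pose, push and grip.
It also fails if it takes over 48 s, if anything falls off the work surface, if the arm or the gripper's body presses on something with over 40 N, if the wrist force passes 120 N, or if a joint passes its speed limit or range.

## Working session

There is one attempt and no reset: what is moved stays moved. The work goes in short steps, Python scripts to look and compute and a tool call to move; the robot and the scene stay as the last step left them, time stands still between calls to the robot, and variables do not carry over. Pictures are saved under pics/ and viewed, about 8 in all and at most 12, crops included, and the job is handed in when it is done.

Besides the shell and the picture viewer there is one more tool, called after "Emit:" by a JSON object that holds its "method" and its "body", one argument or row to a line. servo_tool: Moves the arm, as the interface text tells. Its arguments: {"type":"object","properties":{"series":{"type":"array"},"grip_force":{"type":"number"}},"required":["series"]}

```bash
mkdir -p pics; python3 - <<'E'
from plant import arm, vision
import cv2,numpy as np
o=arm.get_obs();print(o)
for n in("scene","top"):
    cv2.imwrite(f"pics/{n}0.png",vision.camera(n)[:,:,::-1]); i=vision.camera_info(n);print(n,np.round(i["K"],1).tolist(),np.round(i["view"],4).tolist())
E
```

```text
{'clock': 0.0, 'qpos': array([-1.25509192e+00,  2.21271863e-01,  1.52763728e+00, -1.90387805e-05,
        1.39469757e+00, -1.26133122e-01]), 'joint_vel': array([ 0.00036862, -0.00075392,  0.00128493, -0.00082122,  0.00069429,
       -0.00048719]), 'joint_torque': array([ 2.91628212e-04, -4.94603992e+01, -3.87383080e+01,  6.99001621e-02,
        5.70085330e-02, -1.60530703e-04]), 'ee_pos': array([ 0.26702301, -0.56438138,  0.22139508]), 'tool_rot': array([-1.00162497e-03,  9.75695674e-01,  2.19127674e-01, -1.04637750e-04]), 'contact_force': array([-0.04409879, -1.15495983, -0.02555373]), 'moment': array([-0.02578555, -0.03798918,  0.00114648]), 'width': 0.08732627802904934}
scene [[477.1, 0.0, 322.0], [0.0, 477.1, 237.4], [0.0, 0.0, 1.0]] [[-0.2447, 0.9693, -0.0243, 0.1208], [0.5559, 0.1197, -0.8226, -0.2304], [-0.7944, -0.2148, -0.5681, 1.3428], [0.0, 0.0, 0.0, 1.0]]
top [[470.2, 0.0, 321.2], [0.0, 470.2, 245.0], [0.0, 0.0, 1.0]] [[0.0021, -0.9998, -0.0209, 0.0381], [-0.9915, 0.0007, -0.1302, 0.5647], [0.1302, 0.021, -0.9913, 0.8972], [0.0, 0.0, 0.0, 1.0]]
```

View pics/scene0.png

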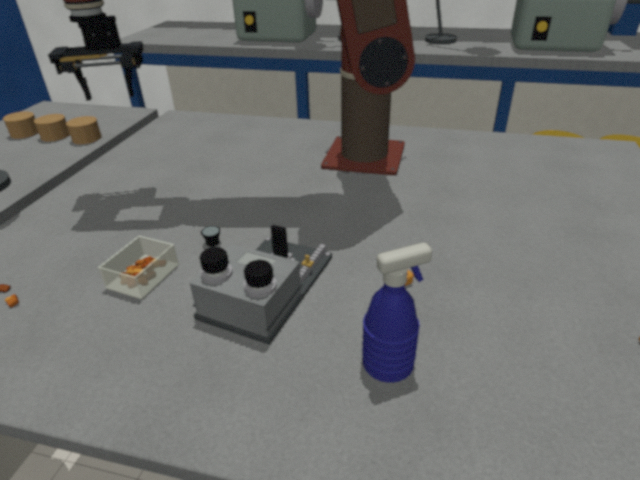

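View pics/top0.png

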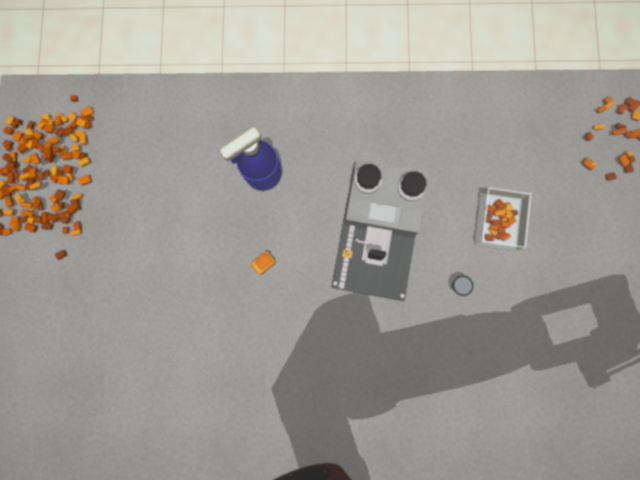

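The scene view shows the box at about (260,290), with the bottle to its right and the tub to its left. The top view shows the caps at about (369,177) and (413,184), the handle at about (377,254) and the mark at about (347,254). I'll enlarge both views.

```bash
python3 - <<'E'
import cv2,numpy as np
t=cv2.imread("pics/top0.png")[155:305,325:430];s=cv2.imread("pics/scene0.png")[215:340,190:335]
r=lambda a,k:cv2.resize(a,None,fx=k,fy=k,interpolation=cv2.INTER_CUBIC)
A=r(t,4);B=r(s,2.6)
im=np.zeros((600,800,3),np.uint8);im[:600,:420]=A;im[:B.shape[0],423:423+B.shape[1]]=B[:,:377]
cv2.imwrite("pics/c1.png",im)
E
```

```text
(no output)
```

View pics/c1.png

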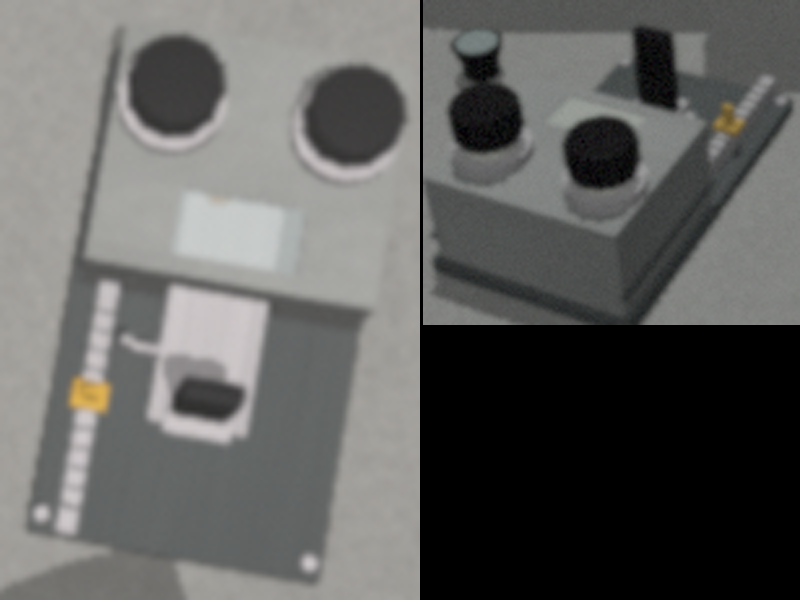

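The crop shows, in crop pixels: caps at (177,86) and (354,116), housing front-top corners at (82,262) and (372,310), plate front corners at (28,532) and (318,582), the pointer arm at (125,340), and the yellow rider at (90,395). I'll fit the box pose to these.

```bash
cat >h.py <<'E'
import numpy as np
def ray(info,u,v):
    K=np.array(info["K"]);V=np.array(info["view"]);R=V[:3,:3]
    return -R.T@V[:3,3], R.T@np.linalg.solve(K,[u,v,1.])
def onz(info,u,v,z):
    c,d=ray(info,u,v);return c+d*(z-c[2])/d[2]
def proj(info,P):
    V=np.array(info["view"]);q=(V[:3,:3]@np.atleast_2d(P).T).T+V[:3,3];q=q@np.array(info["K"]).T;return q[:,:2]/q[:,2:]
def box(p,b):
    c,s=np.cos(p[2]),np.sin(p[2]);b=np.atleast_2d(b)
    return np.c_[p[0]+c*b[:,0]-s*b[:,1],p[1]+s*b[:,0]+c*b[:,1],b[:,2]]
def unbox(p,w):
    c,s=np.cos(p[2]),np.sin(p[2]);x,y=w[0]-p[0],w[1]-p[1];return np.array([c*x+s*y,-s*x+c*y,w[2]])
E
python3 - <<'E'
from plant import vision
from h import *
from scipy.optimize import least_squares
I=vision.camera_info("top")
B=np.array([[-.19,.075,.012],[-.19,-.075,.012],[-.06,.07,.08],[-.06,-.07,.08],[.023,.042,.12],[.023,-.042,.12]])
U=np.array([[28,532],[318,582],[82,262],[372,310],[177,86],[354,116]])/4+[325,155]
r=least_squares(lambda p:(proj(I,box(p,B))-U).ravel(),[.5,-.07,0]);p=r.x
print(p,np.round(r.fun.reshape(-1,2),1))
for n,q,z in(("mark",(90,395),.035),("pointer",(125,340),.046),("handle",(208,398),.1)):
    print(n,unbox(p,onz(I,q[0]/4+325,q[1]/4+155,z)))
S=vision.camera_info("scene")
print(proj(S,box(p,B)), proj(S,box(p,[[-.115,0,.1],[-.09,.042,.046]])))
for n,b in(("capL",[.023,.042,.12]),("capR",[.023,-.042,.12]),("h",[-.115,0,.1])):print(n,box(p,b))
E
```

```text
[ 0.65334892 -0.08795471 -0.17328184] [[-0.8  0.7]
 [ 0.5  1.3]
 [-0.  -0. ]
 [ 0.4  0.4]
 [-0.6 -1.2]
 [ 0.5 -1.1]]
mark [-0.11703883  0.05482729  0.035     ]
pointer [-0.08851319  0.0425993   0.046     ]
handle [-0.11665246  0.00206141  0.1       ]
[[332.75182106 251.58600091]
 [267.11537802 235.60352631]
 [299.9162088  260.61512571]
 [230.79704881 242.82573943]
 [258.88699714 266.06656385]
 [213.90246478 253.88155984]] [[278.33888405 226.11379272]
 [294.37079493 262.63174113]]
capL [[ 0.68324595 -0.05054926  0.12      ]]
capR [[ 0.66876301 -0.1332913   0.12      ]]
h [[ 0.54007114 -0.06812688  0.1       ]]
```

Emit:
{"method": "servo_tool", "body": {
  "series": [
    [0.8,0.86,0,0,0,-0.39,-1],
    [0.8,0.86,0,0,0,-0.39,-1],
    [0.8,0.86,0,0,0,-0.39,-1],
    [0.8,0.86,0,0,0,-0.39,-1],
    [0.8,0.86,0,0,0,-0.39,-1],
    [0.8,0.86,0,0,0,-0.39,-1],
    [0.8,0.86,0,0,0,-0.39,-1],
    [0.8,0.86,0,0,0,-0.39,-1],
    [0.8,0.86,0,0,0,-0.39,-1],
    [0.8,0.86,0,0,0,-0.39,-1],
    [0.8,0.86,0,0,0,-0.39,-1],
    [0.8,0.86,0,0,0,-0.39,-1],
    [0.8,0.86,0,0,0,-0.39,-1],
    [0.8,0.86,0,0,0,-0.39,-1],
    [0.8,0.86,0,0,0,-0.39,-1],
    [0.8,0.86,0,0,0,-0.39,-1]
  ]
}}

```text
clock: 1.7
ee_pos: [0.6664, -0.1364, 0.2225]
tool_rot: [0.0, 0.996, -0.086, -0.0]
contact_force: [-0.4, -0.6, -0.2]
width: 0.0006
```

```bash
python3 - <<'E'
from plant import arm, vision
from h import *
import cv2
o=arm.get_obs();print({k:np.round(o[k],4) for k in("clock","qpos","ee_pos","tool_rot","contact_force","width")})
i=vision.camera_info("wrist");im=vision.camera("wrist");cv2.imwrite("pics/w1.png",im[:,:,::-1])
print(np.round(i["K"],1).tolist(),np.round(i["view"],4).tolist())
p=[.6533,-.088,-.1733]
print(proj(i,box(p,[[.023,.042,.12],[.023,-.042,.12],[-.115,0,.1],[-.09,.042,.046],[-.06,.07,.08]])))
E
```

```text
{'clock': np.float64(1.7), 'qpos': array([-3.1750e-01,  3.5160e-01,  1.3668e+00, -3.0000e-04,  1.4236e+00,
        1.4260e+00]), 'ee_pos': array([ 0.6664, -0.1364,  0.2225]), 'tool_rot': array([ 1.000e-04,  9.963e-01, -8.620e-02, -2.000e-04]), 'contact_force': array([-0.3655, -0.5507, -0.2311]), 'width': np.float64(0.0006)}
[[332.1, 0.0, 313.1], [0.0, 332.1, 236.0], [0.0, 0.0, 1.0]] [[-0.173, -0.9849, -0.0002, -0.0194], [-0.9446, 0.1658, 0.2833, 0.6178], [-0.279, 0.0492, -0.959, 0.5848], [0.0, 0.0, 0.0, 1.0]]
[[207.74251281 233.66533426]
 [308.61084096 233.61753738]
 [267.81371487 359.71305499]
 [236.39682342 310.79148833]
 [199.5840517  301.10044853]]
```

View pics/w1.png

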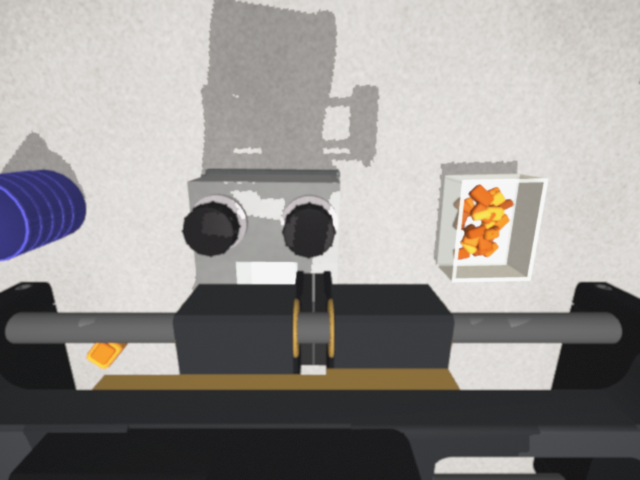

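The wrist view shows the caps at (212,229) and (309,230), within about 4 px of the prediction, and the path is clear. I'll press the right cap.

Emit:
{"method": "servo_tool", "body": {
  "series": [
    [0.005,0.006,-0.1,0,0,0,-1],
    [0.005,0.006,-0.17,0,0,0,-1],
    [0.005,0.006,-0.19,0,0,0,-1],
    [0.005,0.006,-0.196,0,0,0,-1],
    [0.005,0.006,-0.202,0,0,0,-1],
    [0.005,0.006,-0.207,0,0,0,-1],
    [0.005,0.006,-0.212,0,0,0,-1],
    [0.005,0.006,-0.214,0,0,0,-1],
    [0.005,0.006,-0.214,0,0,0,-1]
  ]
}}

```text
clock: 2.65
ee_pos: [0.6713, -0.1327, 0.1183]
tool_rot: [0.001, 0.996, -0.085, 0.002]
contact_force: [-0.2, -0.3, 6.2]
width: 0.0003
```

Emit:
{"method": "servo_tool", "body": {
  "series": [
    [0,0,-0.003,0,0,0,-1],
    [0,0,-0.006,0,0,0,-1],
    [0,0,-0.009,0,0,0,-1],
    [0,0,-0.012,0,0,0,-1],
    [0,0,-0.012,0,0,0,-1]
  ]
}}

```text
clock: 3.15
ee_pos: [0.6714, -0.1328, 0.1143]
tool_rot: [0.001, 0.996, -0.085, 0.002]
contact_force: [-5.3, -0.2, 15.1]
width: 0.0006
```

Emit:
{"method": "servo_tool", "body": {
  "series": [
    [0,0,-0.004,0,0,0,-1],
    [0,0,-0.008,0,0,0,-1],
    [0,0,-0.008,0,0,0,-1],
    [0,0,-0.008,0,0,0,-1]
  ]
}}

```text
clock: 3.55
ee_pos: [0.6717, -0.1328, 0.1141]
tool_rot: [0.001, 0.996, -0.085, 0.003]
contact_force: [-14.4, 3.4, 32.6]
width: 0.0004
```

The right cap is hard home: z stopped at 0.114 under 33 N. Next is the left cap.

Emit:
{"method": "servo_tool", "body": {
  "series": [
    [0,0,0.08,0,0,0,-1],
    [0.0145,0.083,0.08,0,0,0,-1],
    [0.029,0.166,0.08,0,0,0,-1],
    [0.029,0.166,0.08,0,0,0,-1],
    [0.029,0.166,0.044,0,0,0,-1],
    [0.029,0.166,0.038,0,0,0,-1],
    [0.029,0.166,0.032,0,0,0,-1],
    [0.029,0.166,0.026,0,0,0,-1],
    [0.029,0.166,0.02,0,0,0,-1],
    [0.029,0.166,0.014,0,0,0,-1],
    [0.029,0.166,0.009,0,0,0,-1],
    [0.029,0.166,0.005,0,0,0,-1],
    [0.029,0.166,0.003,0,0,0,-1],
    [0.029,0.166,0.003,0,0,0,-1]
  ]
}}

```text
clock: 4.95
ee_pos: [0.6842, -0.0501, 0.1141]
tool_rot: [0.0, 0.996, -0.086, 0.0]
contact_force: [-19.5, 3.6, 34.2]
width: 0.0007
```

The left cap stopped at the same height, 0.1141, under about 34 N, so both are home. I'll lift and look at the pointer and mark from the wrist.

Emit:
{"method": "servo_tool", "body": {
  "series": [
    [0,0,0.1,0,0,0,-1],
    [-0.1,0.01,0.1,0,0,0,-1],
    [-0.327,0.04,0.1,0,0,0,-1],
    [-0.327,0.04,0.1,0,0,0,-1],
    [-0.327,0.04,0.09,0,0,0,-1],
    [-0.327,0.04,0.09,0,0,0,-1],
    [-0.327,0.04,0.09,0,0,0,-1],
    [-0.327,0.04,0.09,0,0,0,-1]
  ]
}}

```text
clock: 5.75
ee_pos: [0.5223, -0.0297, 0.1527]
tool_rot: [0.0, 0.996, -0.086, 0.001]
contact_force: [0.7, -0.2, 0.0]
width: 0.0004
```

```bash
python3 - <<'E'
from plant import arm, vision
from h import *
import cv2
o=arm.get_obs();print({k:np.round(o[k],4) for k in("clock","ee_pos","tool_rot","contact_force","width")})
i=vision.camera_info("wrist");im=vision.camera("wrist")
np.save("w2.npy",np.array([np.vstack([np.array(i["K"]),[0,0,0]])]));np.save("v2.npy",i["view"])
cv2.imwrite("pics/w2.png",im[:,:,::-1])
p=[.6533,-.088,-.1733]
U=proj(i,box(p,[[-.115,0,.1],[-.09,.042,.046],[-.117,.055,.048],[-.06,.07,.08],[-.19,.075,.012]]));print(U)
E
```

```text
{'clock': np.float64(5.75), 'ee_pos': array([ 0.5223, -0.0297,  0.1527]), 'tool_rot': array([ 1.000e-04,  9.963e-01, -8.570e-02,  9.000e-04]), 'contact_force': array([ 0.6972, -0.2048,  0.014 ]), 'width': np.float64(0.0004)}
[[364.53722263 222.36011729]
 [303.7983849  175.96829329]
 [288.16350797 209.40351882]
 [261.03010396 136.83186607]
 [272.08408076 274.52196207]]
```

View pics/w2.png

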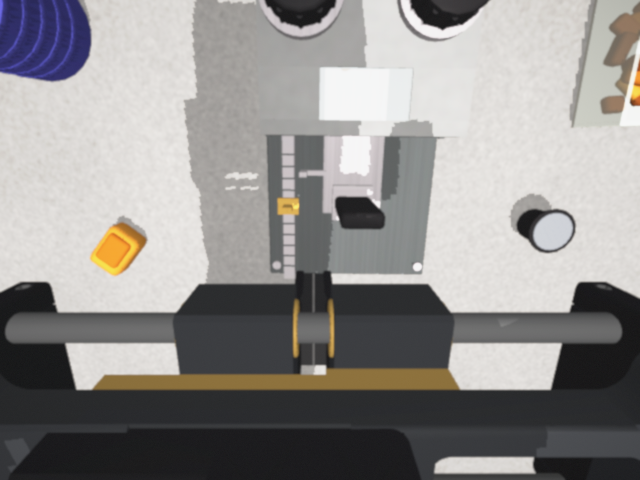

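The pointer arm is at about (311,174), the mark rider at (288,206), and the handle top at about (362,219). I'll zoom in.

```bash
python3 - <<'E'
import cv2
a=cv2.imread("pics/w2.png")[130:230,262:392]
cv2.imwrite("pics/c2.png",cv2.resize(a,None,fx=6,fy=6,interpolation=cv2.INTER_CUBIC))
E
```

```text
(no output)
```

View pics/c2.png

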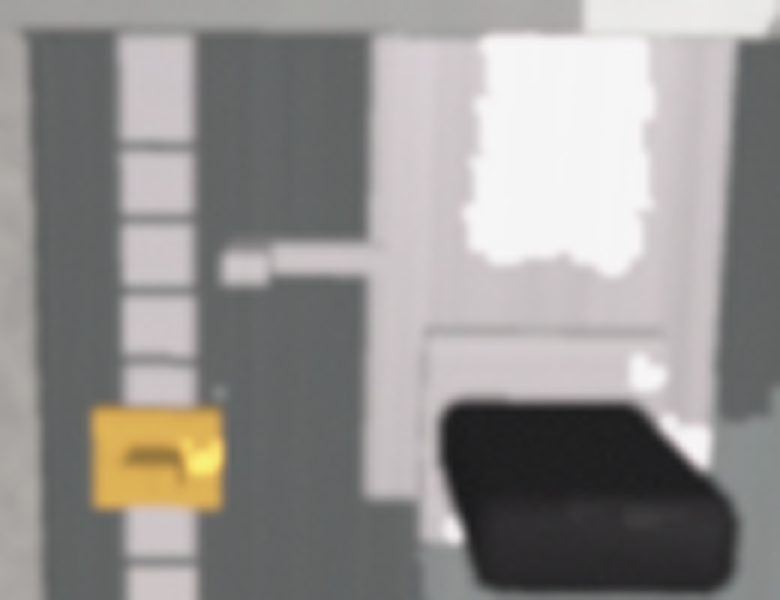

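The crop shows the pointer fin top at about (245,269), the mark fin top at about (203,461) and the handle top centre at about (610,545).

```bash
python3 - <<'E'
from plant import vision
from h import *
i={"K":np.load("w2.npy")[0][:3],"view":np.load("v2.npy")}
p=[.6533,-.088,-.1733]
for n,q,z in(("pt",(245,269),.046),("mark",(203,461),.048),("h",(610,545),.1),("plateFL0",(36,30),.012)):
    w=onz(i,(q[0]+.5)/6-.5+262,(q[1]+.5)/6-.5+130,z);print(n,np.round(w,4),np.round(unbox(p,w),4))
E
```

```text
pt [ 0.5733 -0.0302  0.046 ] [-0.0888  0.0431  0.046 ]
mark [ 0.549 -0.02   0.048] [-0.1145  0.049   0.048 ]
h [ 0.5415 -0.0675  0.1   ] [-0.1137  0.0009  0.1   ]
plateFL0 [ 0.6092 -0.0047  0.012 ] [-0.0578  0.0744  0.012 ]
```

Travel comes out at about 25.7 mm. Next I open, go down over the handle and grip it with the jaws across its 30 mm width.

Emit:
{"method": "servo_tool", "body": {
  "series": [
    [0.037,-0.076,0,0,0,0,0.4],
    [0.037,-0.076,0,0,0,0,0.4],
    [0.037,-0.076,0,0,0,0,0.4],
    [0.037,-0.076,0,0,0,0,0.4],
    [0.037,-0.076,0,0,0,0,0.4]
  ]
}}

```text
clock: 6.3
ee_pos: [0.5391, -0.0664, 0.1518]
tool_rot: [-0.0, 0.996, -0.085, -0.0]
contact_force: [0.0, -0.2, -0.7]
width: 0.033
```

Emit:
{"method": "servo_tool", "body": {
  "series": [
    [0.003,-0.002,0,0,0,0,0.4],
    [0.003,-0.002,0,0,0,0,0.4],
    [0.003,-0.002,0,0,0,0,0.4],
    [0.003,-0.002,0,0,0,0,0.4],
    [0.003,-0.002,0,0,0,0,0.4]
  ]
}}

```text
clock: 6.8
ee_pos: [0.5407, -0.0679, 0.1521]
tool_rot: [0.0, 0.996, -0.085, 0.0]
contact_force: [-0.3, 0.8, 0.6]
width: 0.06
```

Emit:
{"method": "servo_tool", "body": {
  "series": [
    [0,0,-0.06,0,0,0,0.4],
    [0,0,-0.12,0,0,0,0.4],
    [0,0,-0.15,0,0,0,0.4],
    [0,0,-0.17,0,0,0,0.4],
    [0,0,-0.17,0,0,0,0.4]
  ]
}}

```text
clock: 7.3
ee_pos: [0.5399, -0.0678, 0.066]
tool_rot: [-0.0, 0.996, -0.085, -0.001]
contact_force: [0.3, 0.1, -1.2]
width: 0.0611
```

Emit:
{"method": "servo_tool", "body": {
  "series": [
    [0,0,0,0,0,0,-1],
    [0,0,0,0,0,0,-1],
    [0,0,0,0,0,0,-1],
    [0,0,0,0,0,0,-1],
    [0,0,0,0,0,0,-1],
    [0,0,0,0,0,0,-1],
    [0,0,0,0,0,0,-1],
    [0,0,0,0,0,0,-1]
  ],
  "grip_force": 50
}}

```text
clock: 8.1
ee_pos: [0.5414, -0.0668, 0.0677]
tool_rot: [-0.001, 0.996, -0.085, 0.001]
contact_force: [0.6, 4.2, 2.7]
width: 0.0297
```

Gripped, width 29.7 mm. I'll pull about 22 mm, then look.

Emit:
{"method": "servo_tool", "body": {
  "series": [
    [-0.011,0.0019,0,0,0,0,-1],
    [-0.022,0.0038,0,0,0,0,-1],
    [-0.033,0.0057,0,0,0,0,-1],
    [-0.044,0.0077,0,0,0,0,-1],
    [-0.044,0.0077,0,0,0,0,-1],
    [-0.044,0.0077,0,0,0,0,-1],
    [-0.044,0.0077,0,0,0,0,-1]
  ]
}}

```text
clock: 8.8
ee_pos: [0.5207, -0.063, 0.0677]
tool_rot: [-0.001, 0.996, -0.086, 0.002]
contact_force: [6.7, 5.7, -3.4]
width: 0.0294
```

```bash
cat >look.py <<'E'
import sys,cv2
from plant import arm, vision
from h import *
o=arm.get_obs();print({k:np.round(o[k],4) for k in("clock","ee_pos","contact_force","width")})
print("tcp travel along -x from grip",unbox([.6533,-.088,-.1733],[.5414,-.0668,0])[0]-unbox([.6533,-.088,-.1733],o["ee_pos"])[0])
C=[]
p=[.6533,-.088,-.1733]
for n,s in(("wrist",(100,70)),("scene",(60,50)),("top",(60,60))):
    i=vision.camera_info(n);im=vision.camera(n)[:,:,::-1]
    cv2.imwrite(f"pics/{sys.argv[1]}_{n}.png",im)
    u,v=proj(i,box(p,[-.115,.05,.047]))[0].round().astype(int);print(n,u,v)
    u0,v0=max(0,u-s[0]//2),max(0,v-s[1]//2);c=im[v0:v0+s[1],u0:u0+s[0]]
    if c.size:
        k=400/s[0];C.append(cv2.resize(c,None,fx=k,fy=k,interpolation=cv2.INTER_CUBIC)[:300])
        print(" origin",u0,v0,"zoom",k)
W=np.zeros((600,800,3),np.uint8)
for j,c in enumerate(C): W[300*(j//2):300*(j//2)+c.shape[0],400*(j%2):400*(j%2)+c.shape[1]]=c
cv2.imwrite(f"pics/{sys.argv[1]}.png",W)
E
python3 look.py l1
```

```text
{'clock': np.float64(8.8), 'ee_pos': array([ 0.5207, -0.063 ,  0.0677]), 'contact_force': array([ 6.6761,  5.6889, -3.4064]), 'width': np.float64(0.0294)}
tcp travel along -x from grip 0.021039704167200968
wrist 230 242
 origin 180 207 zoom 4.0
scene 304 256
 origin 274 231 zoom 6.666666666666667
top 350 252
 origin 320 222 zoom 6.666666666666667
```

View pics/l1.png

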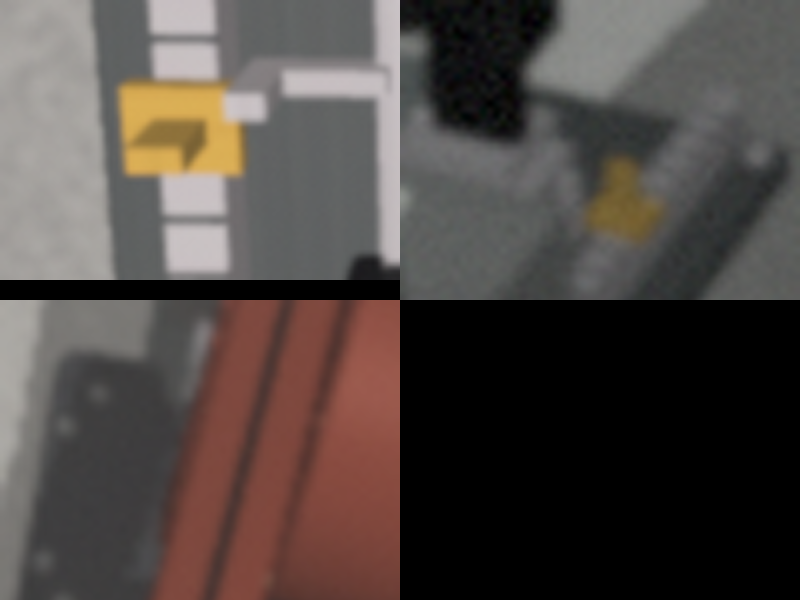

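The wrist view shows the pointer fin top at crop (245,107), still short of the mark. The mark fin blends into its rider, so I'll enhance the contrast and compute.

```bash
python3 - <<'E'
import cv2
from plant import vision
from h import *
i=vision.camera_info("wrist");p=[.6533,-.088,-.1733]
print(proj(i,[[.549,-.020,.048]]), unbox(p,onz(i,(245.5)/4-.5+180,(107.5)/4-.5+207,.046)))
a=cv2.imread("pics/l1_wrist.png")[222:256,204:254]
a=cv2.resize(a,None,fx=16,fy=16,interpolation=cv2.INTER_CUBIC)
g=a[:,:,2].astype(float)  # red channel stretched on brass range
b=a.copy();b[:]=np.clip((g-120)/(255-120)*255,0,255)[:,:,None];
cv2.imwrite("pics/l2.png",np.vstack([b])[:600])
h=cv2.imread("pics/l1_wrist.png")
for v in range(224,254):print(v,h[v,226:246,2].tolist())
E
```

```text
[[230.89368366 242.19511154]] [-0.10971824  0.04336097  0.046     ]
224 [200, 201, 200, 200, 201, 200, 199, 187, 158, 124, 113, 112, 112, 111, 115, 123, 129, 132, 132, 133]
225 [196, 198, 198, 198, 198, 197, 197, 186, 158, 125, 115, 114, 114, 117, 123, 128, 131, 132, 132, 131]
226 [180, 183, 185, 185, 185, 185, 184, 176, 156, 130, 123, 122, 121, 124, 128, 131, 131, 131, 132, 132]
227 [162, 164, 167, 167, 168, 167, 168, 164, 154, 142, 136, 132, 129, 129, 131, 132, 132, 131, 132, 132]
228 [171, 171, 172, 172, 172, 173, 172, 172, 170, 163, 153, 140, 134, 132, 132, 133, 131, 132, 132, 132]
229 [199, 198, 199, 199, 198, 198, 199, 198, 197, 188, 168, 149, 143, 142, 141, 141, 141, 142, 141, 137]
230 [214, 214, 214, 214, 214, 214, 214, 214, 213, 204, 187, 175, 171, 170, 170, 170, 170, 170, 168, 157]
231 [216, 217, 216, 217, 217, 216, 217, 217, 216, 213, 204, 198, 196, 195, 193, 193, 195, 194, 191, 176]
232 [218, 218, 218, 218, 218, 219, 218, 218, 218, 215, 209, 204, 202, 201, 199, 200, 200, 201, 197, 183]
233 [218, 218, 219, 219, 219, 219, 219, 219, 219, 215, 209, 206, 203, 201, 200, 200, 20
[... 1368 characters left out ...]
 154, 188, 213, 218, 219, 219, 219, 219, 219, 219, 218, 216, 199, 161, 124, 104, 98, 97, 96]
248 [162, 180, 207, 217, 218, 218, 219, 218, 218, 219, 218, 219, 217, 200, 161, 123, 102, 98, 98, 97]
249 [184, 200, 214, 217, 217, 218, 217, 217, 217, 217, 215, 214, 212, 197, 161, 120, 100, 99, 97, 97]
250 [198, 206, 212, 212, 212, 212, 212, 212, 211, 205, 193, 187, 184, 174, 149, 115, 99, 98, 98, 97]
251 [201, 203, 203, 203, 204, 203, 203, 203, 201, 186, 159, 144, 140, 136, 125, 108, 98, 97, 97, 97]
252 [201, 200, 201, 201, 201, 201, 201, 201, 197, 179, 145, 121, 116, 115, 111, 104, 99, 98, 97, 96]
253 [201, 201, 201, 200, 201, 200, 201, 200, 197, 180, 145, 118, 112, 112, 110, 104, 98, 98, 98, 97]
```

View pics/l2.png

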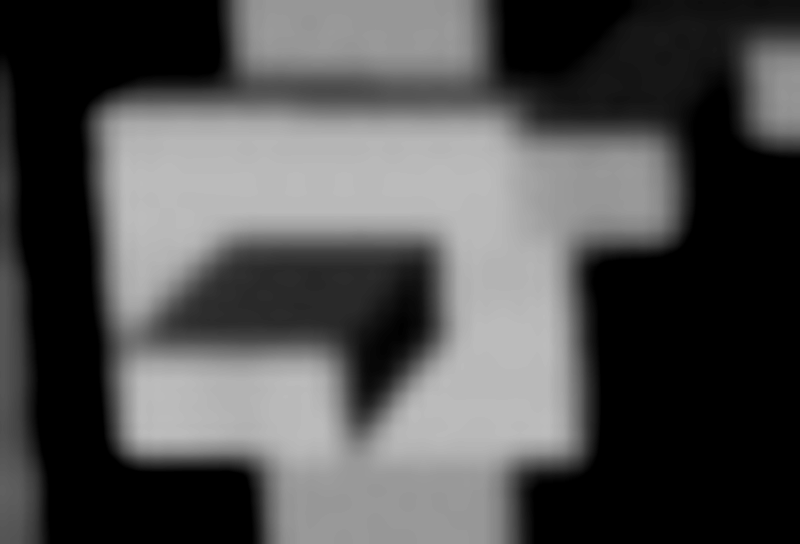

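The dark faces are the shaded rear and side of the fin. Its top slab is at crop (232,402), and the pointer slab is at (598,186). My earlier mark spot was only a gleam on the rider, so I'm recomputing.

```bash
python3 - <<'E'
import cv2
from plant import vision
from h import *
i=vision.camera_info("wrist");p=[.6533,-.088,-.1733]
h=cv2.imread("pics/l1_wrist.png")
for c,r0,r1 in((217,236,256),(215,236,256),(221,236,256)):print(c,h[r0:r1,c,2].tolist(),h[r0:r1,c,1].tolist())
f=lambda c:(c+.5)/16-.5
a=unbox(p,onz(i,204+f(598),222+f(186),.046));b=unbox(p,onz(i,204+f(232),222+f(402),.048));print(a,b,a-b)
for e in(345,460):print(unbox(p,onz(i,204+f(232),222+f(e),.048)))
for e in(130,240):print(unbox(p,onz(i,204+f(598),222+f(e),.046)))
i2={"K":np.load("w2.npy")[0][:3],"view":np.load("v2.npy")}
print("w2 px of mark",(proj(i2,box(p,b))-[262,130]+.5)*6)
print("target pix for pointer",(proj(i,box(p,[b[0],a[1],.046]))))
E
```

```text
217 [210, 190, 166, 150, 145, 144, 147, 168, 196, 213, 215, 216, 216, 210, 173, 120, 97, 95, 95, 96] [166, 150, 132, 120, 116, 115, 117, 133, 156, 169, 172, 172, 173, 166, 142, 110, 98, 98, 97, 98]
215 [218, 215, 204, 186, 165, 151, 150, 170, 199, 216, 218, 218, 218, 213, 176, 120, 97, 96, 96, 95] [174, 170, 162, 148, 131, 120, 119, 135, 157, 171, 174, 174, 174, 168, 145, 110, 99, 99, 99, 98]
221 [195, 162, 145, 143, 142, 143, 146, 168, 199, 215, 218, 218, 218, 216, 208, 196, 193, 191, 191, 189] [154, 129, 116, 115, 113, 114, 117, 134, 157, 171, 174, 174, 175, 175, 179, 182, 185, 184, 183, 182]
[-0.1095864   0.04333495  0.046     ] [-0.11718838  0.05665576  0.048     ] [ 0.00760198 -0.01332081 -0.002     ]
[-0.11502073  0.05648448  0.048     ]
[-0.1194081   0.05683116  0.048     ]
[-0.10748427  0.04320926  0.046     ]
[-0.11162564  0.04345689  0.046     ]
w2 px of mark [[147.92953053 480.7640439 ]]
target pix for pointer [[241.68105993 245.63878376]]
```

Emit:
{"method": "servo_tool", "body": {
  "series": [
    [-0.005,0.0009,0,0,0,0,-1],
    [-0.01,0.0018,0,0,0,0,-1],
    [-0.015,0.0026,0,0,0,0,-1],
    [-0.015,0.0026,0,0,0,0,-1],
    [-0.015,0.0026,0,0,0,0,-1],
    [-0.015,0.0026,0,0,0,0,-1]
  ]
}}

```text
clock: 9.55
ee_pos: [0.5134, -0.0617, 0.0677]
tool_rot: [-0.001, 0.996, -0.086, 0.002]
contact_force: [8.0, 5.8, -4.2]
width: 0.0294
```

```bash
python3 - <<'E'
import cv2
from plant import vision,arm
from h import *
o=arm.get_obs();print(o["ee_pos"],o["contact_force"],o["width"],o["clock"])
i=vision.camera_info("wrist");im=vision.camera("wrist")[:,:,::-1];cv2.imwrite("pics/l3_wrist.png",im)
p=[.6533,-.088,-.1733]
q=proj(i,box(p,[[-.1172,.043,.046],[-.1172,.0567,.048]]));print(q)
u0,v0=(q.mean(0)-[25,17]).astype(int);print(u0,v0)
a=cv2.resize(im[v0:v0+34,u0:u0+50],None,fx=16,fy=16,interpolation=cv2.INTER_CUBIC)
b=a.copy();b[:]=np.clip((a[:,:,2].astype(float)-110)/145*255,0,255)[:,:,None];cv2.imwrite("pics/l3.png",b)
E
```

```text
[ 0.51339387 -0.06168081  0.06765618] [ 8.02810886  5.80590437 -4.15811105] 0.029414353133379333 9.55
[[241.61788844 233.39109652]
 [217.05267296 234.29619796]]
204 216
```

View pics/l3.png

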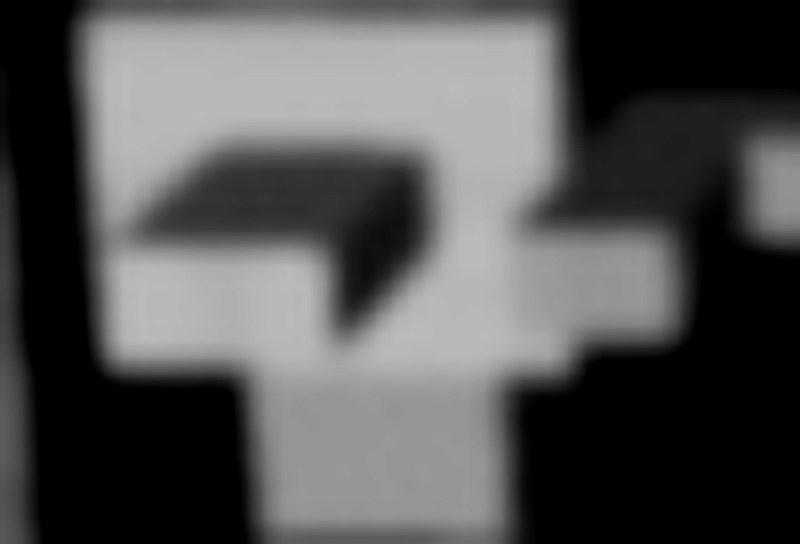

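The pointer slab (about row 284) and the mark slab (about row 304) are nearly level; about 15 rows of offset is expected from the height difference. Next, a sub-pixel check.

```bash
cat >fine.py <<'E'
import cv2,sys
from plant import vision
from h import *
def run(h,i,pc=(240,241,242,243),mc=(213,214,215,216,217),v0=216):
    g=h[:,:,2].astype(float);p=[.6533,-.088,-.1733]
    def edge(c,a,b,lo_first):
        col=g[a:b,c];t=(col.min()+col.max())/2
        for k in range(len(col)-1):
            if (col[k]-t)*(col[k+1]-t)<=0 and (col[k+1]>col[k])==lo_first:return a+k+(t-col[k])/(col[k+1]-col[k])
    R={}
    for n,cs,(a,m,b),z in(("pt",pc,(226,233,244),.046),("mk",mc,(227,235,245),.048)):
        t=np.mean([edge(c,a,m,True) for c in cs]);e=np.mean([edge(c,m,b,False) for c in cs])
        X=[unbox(p,onz(i,np.mean(cs),v,z))[0] for v in(t,e)];R[n]=np.mean(X);print(n,t,e,np.round(X,5))
    print("pointer-mark mm",1e3*(R["pt"]-R["mk"]))
if __name__=="__main__":
    run(cv2.imread(sys.argv[1]),vision.camera_info("wrist"))
E
python3 fine.py pics/l3_wrist.png
```

```text
pt 229.860932171277 237.10028594771242 [-0.11507 -0.11943]
mk 230.9394335586549 238.70848484848483 [-0.11519 -0.11984]
pointer-mark mm 0.2642788633967774
```

Emit:
{"method": "servo_tool", "body": {
  "series": [
    [-0.0005,0.0001,0,0,0,0,-1],
    [-0.0005,0.0001,0,0,0,0,-1],
    [-0.0005,0.0001,0,0,0,0,-1],
    [-0.0005,0.0001,0,0,0,0,-1],
    [-0.0005,0.0001,0,0,0,0,-1],
    [-0.0005,0.0001,0,0,0,0,-1],
    [-0.0005,0.0001,0,0,0,0,-1],
    [-0.0005,0.0001,0,0,0,0,-1]
  ]
}}

```text
clock: 10.4
ee_pos: [0.5132, -0.0616, 0.0676]
tool_rot: [-0.001, 0.996, -0.086, 0.002]
contact_force: [7.7, 5.7, -3.7]
width: 0.0294
```

```bash
python3 - <<'E'
import cv2
from plant import vision,arm
from h import *
i=vision.camera_info("wrist")
im=vision.camera("wrist")[:,:,::-1];cv2.imwrite("pics/l4_wrist.png",im)
o=arm.get_obs();print(o["ee_pos"],o["contact_force"],o["width"],o["clock"])
s=vision.camera("scene")[:,:,::-1];cv2.imwrite("pics/l4_scene.png",s)
c=lambda a:cv2.resize(a,(400,300),interpolation=cv2.INTER_CUBIC)
s0=cv2.imread("pics/scene0.png")
cv2.imwrite("pics/l4.png",np.vstack([np.hstack([c(s[210:315,190:330]),c(s0[210:315,190:330])]),np.hstack([c(im[200:290,170:290]),c(s)])]))
E
python3 fine.py pics/l4_wrist.png
```

```text
[ 0.51316487 -0.061625    0.06765108] [ 8.13065441  5.50627833 -4.06995912] 0.029573441924398345 10.45
pt 229.84959975369458 237.0420168067227 [-0.11529 -0.11963]
mk 230.73215836526182 238.48783503401359 [-0.1153  -0.11994]
pointer-mark mm 0.15745572994434187
```

View pics/l4.png

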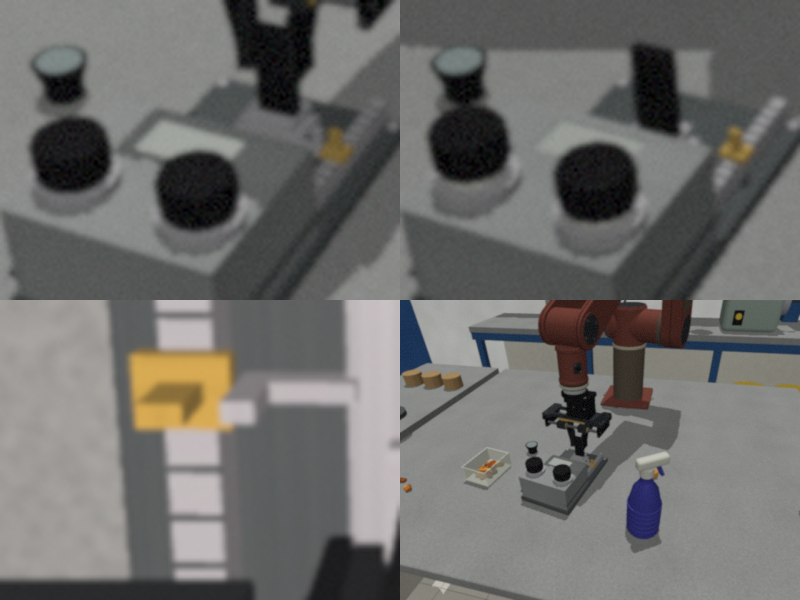

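Both caps sit down on their collars, the pointer is in line with the mark to about 0.2 mm, and the mark and bystanders haven't moved. The handle is held, so I'm handing in.

```bash
python3 -c "
from plant import arm
print(arm.job_done())"
```

```text
the job is handed in; nothing more can be done
None
```

I pressed both lamp caps home, then gripped the handle and pulled the slide about 28 mm to the mark. I handed the job in at about 10.5 s with the gripper still holding the handle.

- **Caps:** each stopped hard at z = 0.114 m, the nominal home height, under about 33 N for the right and 34 N for the left. The last scene picture shows both sitting on their collars.
- **Slide:** the last wrist picture put the pointer about 0.16 mm short of the mark (rear edges within 0.01 mm, front edges 0.3 mm apart). The grip was set to 50 N at a width of 29.5 mm, and the pull read about 8 N.
- **Mark and bystanders:** in the last scene picture the mark, loupe, tub and bottle look where they were. The loose stone is mostly hidden behind the bottle there, so I did not check it separately; the arm did not come near it.
- **Disagreement:** my first estimate of the mark was wrong. I took a gleam on its rider for the fin and got about 25.7 mm of travel. The close wrist view corrected this before the final pull.

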